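Zero a stone mill's gap dial, then open it four clicks

ROBOT

A 6-joint arm with a two-finger parallel gripper is mounted at the origin on the work surface. World frame = base frame: x ahead of the robot, y to its left, z up, the work surface at z = 0. Lengths are in m, angles in rad, forces in N, time in s.
With the tool pointing down it reaches from about 0.275 to 1 m from the base axis. Payload 8.4 kg.
Tool frame: the origin (TCP) lies on the centre line of the jaws, within the pads' length; the fingertips stand 17 mm ahead of it and the grasp point (between the pads) lies 2 mm behind it (bot.tcp_to_tips is the y of the fingertips in the tool frame, in m); y points along the fingers, z is the direction in which the jaws open and shut, and the axes are right-handed (so a half turn about y gives the same grasp; the last joint's range is limited). The gripper opens to 85 mm and grips with 20 to 120 N. Pads are 22 mm wide; open, the fingers measure 114 mm over their backs; the gripper's body (76 mm by 85 mm) begins 54 mm behind the grasp point. The pads swing forward as they close: fully open they stand 13 mm farther back than shut.
Start: joints at [1.151, 0.353, 1.633, -0, 1.155, -0.002], TCP at [0.254, 0.571, 0.248] pointing down, gripper open.
Joint ranges: [-2.63, 2.63], [-0.92, 2.1], [0.06, 2.66], [-1.3, 4.44], [0, 2.69], [-3.02, 3.02]. Speed limits (rad/s): [2.22, 2.22, 2.79, 3.14, 3.14, 3.14].

INTERFACE

Orientations are given as a unit quaternion [x, y, z, w].
In Python, from workcell import bot, hand, kinematics, get_obs, vision, hand_in gives the robot as it stands. The module is installed in compiled form; this text tells all that it offers. Calls block until the motion is done:
- bot.reach(position, orientation): joint-space move of the TCP to a pose.
- bot.servo_line(position, ori=None, velocity=0.15): straight line of the TCP; ori=None keeps the orientation; velocity is the mean speed in m/s.
- bot.goto_joints(angles): joint-space move.
- hand.move_gripper(opening, strength=None): finger opening in m; strength is the grip in N (None keeps the last); returns when the fingers have stopped.
- bot.dwell(seconds).
- kinematics.solve_ik(position, orientation): joint angles nearest the present ones, or None.
- get_obs(): the state.
- vision.read_camera(name): name is "side" or "top" or "wrist"; returns a dict with "frame" (420x560x3 uint8, red, green, blue), "intrinsics" (3x3 intrinsics, pixels), "dist" ([k1, k2, p1, p2, k3] as OpenCV has them; the pictures are not rectified), "view" (4x4, takes a point from world to camera coordinates). Camera axes: x right, y down, z forward; pixel columns grow to the right and rows downward; lengths in m; the calibration is good to about 2 mm. A picture is of the moment at which its call begins. There is no depth.
A pose or a line that the arm cannot do raises bot.IKError and nothing moves.
- hand_in(): hands the job in, once; it reports no verdict.
The state is a dict: "time_s": time; "joint_pos": joint angles; "joint_vel": joint speeds; "joint_efforts": joint torques, N m; "position": TCP position; "orientation": TCP orientation; "wrist_force": force on the tool from outside, world axes, zero at the start; "ft_torque": the same for the moment, N m; "gripper_width": finger opening in m.
Only numpy, scipy, OpenCV 4.12 (cv2) and the standard library are available. Lean on these libraries where they do the work, as an engineer would, in place of code of your own. Each camera call takes 0.05 s, during which the arm holds its last target. There are 200 camera calls.

TASK

Set the grinding gap of the stone mill with its click-stop dial, pushing the dial's raised fin round with the fingertips and not lifting the dial. First turn the dial clockwise, seen from above, until it is fully closed against its stop; then turn it back counter-clockwise exactly four clicks, without running on to a fifth, and leave it resting in that click with the fingers clear. Leave the cup, weight, jar, bowl, scoop and pestle where they are.

Things in the scene. Friction and masses are not known exactly. Their poses are not given: they have to be found in the camera images.
- mill: Hand mill, fixed: two round stones, 280 mm across, flat top 90 mm above the table. Origin: on the table under its axis, z up. A fixed upright wooden crank peg (20 mm thick, top 160 mm above the table) stands 115 mm from the axis in the mill's -x direction. Low brass studs 80 mm from the axis mark clicks 0 to 8; the widest stud is click 0, the closed end.
- dial (a joint): Turn of the gap dial, rad: 0 = fully closed on its hard stop, grows counter-clockwise seen from above, far stop 3.14. Clicks every 0.3927 rad (22.5 degrees), so four clicks are a quarter turn. Starts one to four clicks open. Passing a click takes about 0.15 N m (3 N at 50 mm from the axis); past the ridge half way the dial pulls itself on into the next click and stays.
- dial_top (a point): On the dial's axis at the disc's upper face, 104 mm above the table. The dial, on top of the mill: a dark wooden disc 136 mm across, 12 mm thick, with a steel hub on its axis (26 mm across, 24 mm high over the disc) and one fin. It only rests on its spindle (about 0.35 kg): pulled up, it lifts.
- fin_end (a point): Outer upper end of the fin, on its centre line, 68 mm from the axis, 134 mm above the table. The fin: one upright light wooden radial bar on the dial's disc, 12 mm thick, 30 mm high, from 14 to 68 mm from the axis; both sides of it are clear. At dial = 0 it points 45 degrees clockwise from the mill's +x.
- cup: Small brass cup, 34 mm across and high, loose on the mill's top stone; leave alone. Origin: centre of its underside.
- weight: Small dark steel cylinder weight, 28 mm across, 26 mm high, loose on the mill's top stone; leave alone. Origin: centre of its underside.
- jar: Clay jar with a wooden cap, 70 mm across, 100 mm high, beside the mill; leave alone. Origin: centre of its underside.
- bowl: Dark wooden bowl, 110 mm across, 45 mm high, beside the mill; leave alone. Origin: centre of its underside.
- scoop: Light wooden spoon, 180 mm long, lying on the table beside the mill; leave alone. Origin: under its middle.
- pestle: Wooden pestle standing on its thick end, 48 mm across, 124 mm high, beside the mill; leave alone. Origin: centre of its underside.

How it is judged:
By the outcome, as a careful person would: the job done as asked, in the order asked, and still so for the second after the job is handed in, with the robot touching nothing.
It also fails if it takes over 67 s, if anything falls off the work surface, if the arm or the gripper's body presses on something with over 40 N, if the wrist force passes 120 N, or if a joint passes its speed limit or range.

## Working session

There is one attempt and no reset: what is moved stays moved. The work goes in short steps, each a Python script; the robot and the scene stay as the last script left them, time stands still between calls to the robot, and variables do not carry over. Pictures are saved under pics/ and viewed, about 8 in all and at most 12, crops included, and the job is handed in when it is done.

```bash
mkdir -p pics
cat > h.py <<'E'
import numpy as np, cv2
from workcell import bot, hand, kinematics, get_obs, vision, hand_in
def snap(name,fn):
    c=vision.read_camera(name); cv2.imwrite(fn,c["frame"][:,:,::-1]); return c
def ray(c,uv,z):
    K=np.array(c["intrinsics"]);d=np.array(c["dist"]);V=np.array(c["view"])
    p=cv2.undistortPoints(np.array(uv,float).reshape(-1,1,2),K,d).reshape(-1,2)
    R,t=V[:3,:3],V[:3,3]; o=-R.T@t
    D=np.c_[p,np.ones(len(p))]@R
    return o+D*((z-o[2])/D[:,2])[:,None]
def proj(c,P):
    V=np.array(c["view"]);r,_=cv2.Rodrigues(V[:3,:3])
    return cv2.projectPoints(np.array(P,float).reshape(-1,1,3),r,V[:3,3],np.array(c["intrinsics"]),np.array(c["dist"]))[0].reshape(-1,2)
E
python3 - <<'E'
from h import *
import pickle
t=snap("top","pics/top0.png");s=snap("side","pics/side0.png");pickle.dump((t,s),open("c0.pkl","wb"))
cv2.imwrite("pics/a.png",cv2.resize(np.vstack([t["frame"],s["frame"]])[:,:,::-1],None,fx=.71,fy=.71))
for c in(t,s):
    V=np.array(c["view"]);print((-V[:3,:3].T@V[:3,3]).round(3))
o=get_obs();print(o["time_s"],o["orientation"],o["wrist_force"],bot.tcp_to_tips)
E
```

```text
[0.367 0.106 1.587]
[ 0.402 -0.596  0.628]
0.1 [ 0.69219555 -0.14674115  0.14654118 -0.69127277] [ 0.93083784 -0.75857327 -0.02323295] 0.017
```

View pics/top0.png

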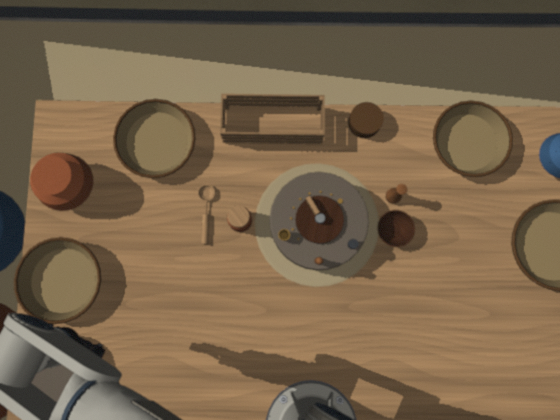

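View pics/side0.png

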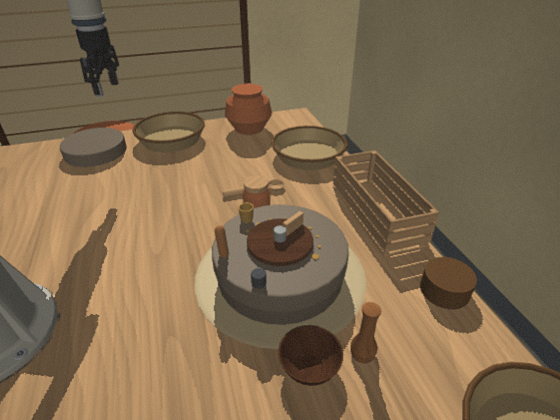

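The top view shows the mill hub at about (320,218), the fin pointing up-left to (310,197), the peg at (318,261), the cup at (285,236) and the weight at (353,244). I'll measure these and zoom in.

Run:
```python
from h import *
import pickle
t,s=pickle.load(open("c0.pkl","rb"))
f=t["frame"][160:290,225:425,::-1]; cv2.imwrite("pics/z.png",cv2.resize(f,None,fx=4,fy=4,interpolation=cv2.INTER_CUBIC))
for n,uv,us,z in [("hub",(320,218),(280,229),.128),("fin",(310,197),(301,216),.134),("peg",(318,261),(220,229),.16),("cup",(285,235),(246,207),.124),("wt",(353,244),(259,273),.116)]:
    print(n,ray(t,uv,z).round(3),ray(s,us,z).round(3))
```

```text
hub [[ 0.574 -0.015  0.128]] [[ 0.576 -0.017  0.128]]
fin [[0.631 0.013 0.134]] [[0.627 0.003 0.134]]
peg [[ 0.455 -0.007  0.16 ]] [[ 0.458 -0.021  0.16 ]]
cup [[0.527 0.081 0.124]] [[0.529 0.08  0.124]]
wt [[ 0.505 -0.106  0.116]] [[ 0.509 -0.11   0.116]]
```

View pics/z.png

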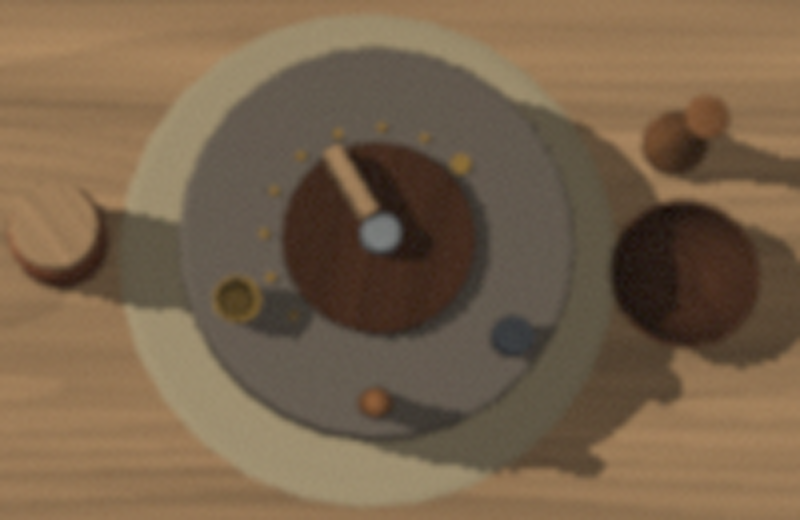

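```bash
cat >> h.py <<'E'
from scipy.spatial.transform import Rotation as Ro
def ori(a,s=1):
    r=np.array([np.cos(a),np.sin(a),0]);t=np.array([-np.sin(a),np.cos(a),0])
    return Ro.from_matrix(np.c_[s*r,[0,0,-1],s*t]).as_quat()
E
python3 - <<'E'
from h import *
import pickle
from scipy.optimize import least_squares
t,s=pickle.load(open("c0.pkl","rb"))
q=lambda x,y:(225+(x+.5)/4-.5,160+(y+.5)/4-.5)
st=ray(t,[q(*p) for p in [(460,163),(424,137),(381,126),(338,132),(300,156),(274,190),(264,232),(271,277),(294,314)]],.092)[:,:2]
def f(p):
    a=p[2]-np.pi/4+np.arange(9)*np.pi/8
    return (p[:2]+.08*np.c_[np.cos(a),np.sin(a)]-st).ravel()
r=least_squares(f,[.575,-.015,0]);print("studs fit",r.x,np.abs(r.fun).max())
hub=ray(t,[q(381,232)],.128)[0];tip=ray(t,[q(334,150)],.134)[0]
peg=ray(t,[q(374,402)],.16)[0]
c=r.x[:2];yaw=r.x[2];print("hub",hub,"tip",tip,"peg",peg)
d=tip[:2]-c;a=np.arctan2(d[1],d[0]);print("len",np.hypot(*d),"world ang",np.degrees(a),"clicks",(a-yaw+np.pi/4)/(np.pi/8))
for sg in(1,-1):
  for A in(-60,-45,0,28,45,60):
    a=np.radians(A);p=[c[0]+.05*np.cos(a),c[1]+.05*np.sin(a),.13]
    j=kinematics.solve_ik(p,ori(a,sg));print(sg,A,None if j is None else np.round(j,2))
E
```

```text
studs fit [ 0.57597734 -0.01508257 -0.03461294] 0.000623426210612954
hub [ 0.57513817 -0.01457578  0.128     ] tip [0.63081392 0.01813218 0.134     ] peg [ 0.45682167 -0.00711381  0.16      ]
len 0.06411138861361669 world ang 31.20346624712827 clicks 3.474961862160191
1 -60 [-0.1   0.45  1.78  0.    0.91 -0.62]
1 -45 [-0.08  0.47  1.75 -0.    0.92 -0.87]
1 0 [-0.03  0.48  1.73 -0.    0.93 -1.6 ]
1 28 [ 0.01  0.48  1.74 -0.    0.93 -2.05]
1 45 [ 0.03  0.46  1.76 -0.    0.92 -2.33]
1 60 [ 0.04  0.45  1.78  0.    0.91 -2.57]
-1 -60 [-0.1   0.45  1.78 -0.    0.91  2.52]
-1 -45 [-0.08  0.47  1.75 -0.    0.92  2.27]
-1 0 [-0.03  0.48  1.73 -0.    0.93  1.54]
-1 28 [ 0.01  0.48  1.74 -0.    0.93  1.09]
-1 45 [ 0.03  0.46  1.76 -0.    0.92  0.82]
-1 60 [ 0.04  0.45  1.78 -0.    0.91  0.57]
```

Run:
```python
from h import *
import pickle
hand.move_gripper(.034)
a=np.radians(28)
bot.reach([.576+.05*np.cos(a),-.015+.05*np.sin(a),.25],ori(a,-1))
c=snap("wrist","pics/w1.png");pickle.dump(c,open("w1.pkl","wb"))
o=get_obs();print(o["time_s"],o["position"],o["gripper_width"],o["wrist_force"]);V=np.array(c["view"]);print(-V[:3,:3].T@V[:3,3])
```

```text
3.0917 [0.62014567 0.00938006 0.25001162] 0.03442191399345717 [ 1.25119098 -0.4011383   0.46613773]
[0.68380293 0.04193867 0.37503956]
```

View pics/w1.png

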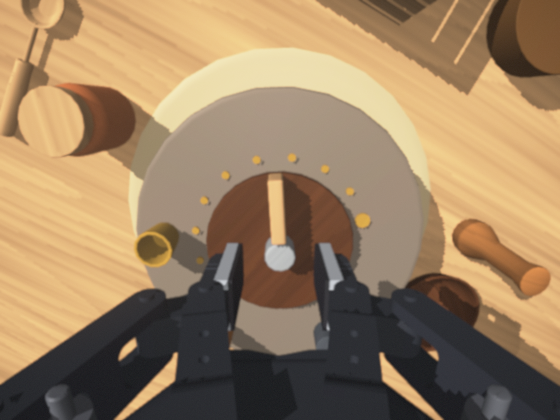

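The wrist view shows the fin end at about (275,177), between studs 3 (292,158) and 4 (257,160), with stud 0 at (363,221). Next I'll work out its angle from the rays.

Run:
```python
from h import *
import pickle
from scipy.optimize import least_squares
t=pickle.load(open("w1.pkl","rb"))
st=ray(t,[(363,221),(350,192),(325,169),(292,158),(257,160),(225,175),(205,200),(196,230),(200,261)],.092)[:,:2]
def f(p):
    a=p[2]-np.pi/4+np.arange(9)*np.pi/8
    return (p[:2]+.08*np.c_[np.cos(a),np.sin(a)]-st).ravel()
r=least_squares(f,[.575,-.015,0]);c=r.x[:2];yaw=r.x[2];print(r.x,np.degrees(yaw),abs(r.fun).max())
F=ray(t,[(275,175.5),(278,243)],.134)[:,:2]
hub=ray(t,[(279.5,251)],.128);print(F,hub)
d=F[0]-F[1];
for d in(F[0]-F[1],F[0]-c): a=np.arctan2(d[1],d[0]);print(np.hypot(*d),np.degrees(a),(a-yaw+np.pi/4)/(np.pi/8))
g=cv2.resize(t["frame"][150:280,190:380,::-1],None,fx=4,fy=4,interpolation=cv2.INTER_CUBIC)
for k in range(9):
    for q in (c+.08*np.array([np.cos(yaw-np.pi/4+k*np.pi/8),np.sin(yaw-np.pi/4+k*np.pi/8)]),):
        p=(proj(t,[[*q,.092]])[0]-[190,150])*4+1.5;cv2.circle(g,tuple(p.astype(int)),3,(0,0,255),-1)
for n in(3,3.5,4):
    a=yaw-np.pi/4+n*np.pi/8
    P=[(proj(t,[[*(c+R*np.array([np.cos(a),np.sin(a)])),.134]])[0]-[190,150])*4+1.5 for R in(.014,.068)]
    cv2.line(g,*[tuple(map(int,p)) for p in P],(0,255,0) if n==3 else (255,0,0) if n==4 else (255,255,0),1)
cv2.imwrite("pics/w1z.png",g)
```

```text
[ 0.57676535 -0.01652651 -0.03766554] -2.158076333368935 0.0006835561694069625
[[ 0.6384636   0.02086395]
 [ 0.59065539 -0.00721303]] [[ 0.58254611 -0.01294124  0.128     ]]
0.05544314058762928 30.42501930054064 3.4481375837293142
0.072143752862334 31.216758331071947 3.4833259850862617
```

View pics/w1z.png

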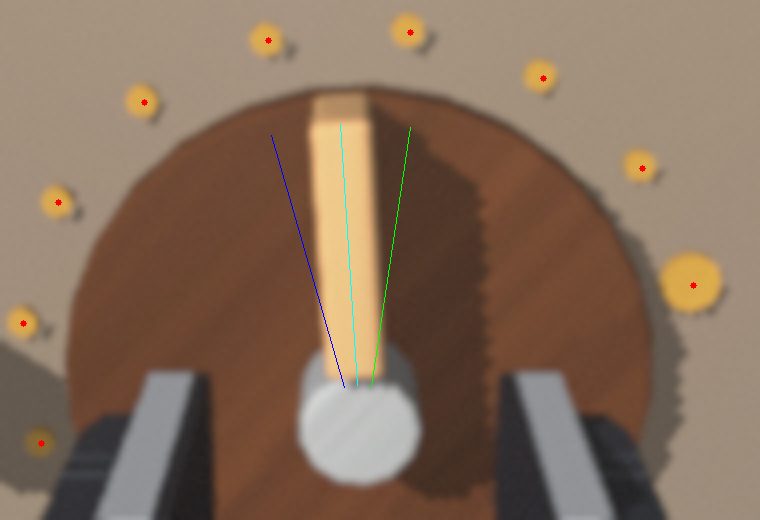

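The fin reads about 3.48 clicks relative to the studs, so it sits between marks. The hard stop will give the reference for zero. I'll straddle the fin with a narrow opening and turn clockwise while watching the tangential force.

```bash
cat >> h.py <<'E'
C=np.array([.5765,-.0158]);RR=.05;Z=.130
def pose(a,z=Z,r=RR): return [C[0]+r*np.cos(a),C[1]+r*np.sin(a),z],ori(a,-1)
def F(a,f0):
    f=np.array(get_obs()["wrist_force"])-f0
    return f[:2]@[-np.sin(a),np.cos(a)], f[:2]@[np.cos(a),np.sin(a)], f[2]
E
python3 - <<'E'
from h import *
a=np.radians(31)
hand.move_gripper(.026)
bot.reach(*pose(a,.20)); bot.dwell(.2)
f0=np.array(get_obs()["wrist_force"])
for z in (.16,.145,.137,Z):
    p,q=pose(a,z); bot.servo_line(p,q,velocity=.06); f=F(a,f0); print(z,np.round(f,1))
    if abs(f[2])>8: raise SystemExit("contact")
np.save("f0.npy",f0); print(get_obs()["time_s"],get_obs()["gripper_width"])
snap("wrist","pics/w2.png")
E
```

```text
0.16 [0.3 0.3 0.7]
0.145 [0.3 1.3 0.5]
0.137 [-0.4 -0.1  0.1]
0.13 [ 0.1 -0.   0.5]
5.625 0.0258415837723456
```

View pics/w2.png

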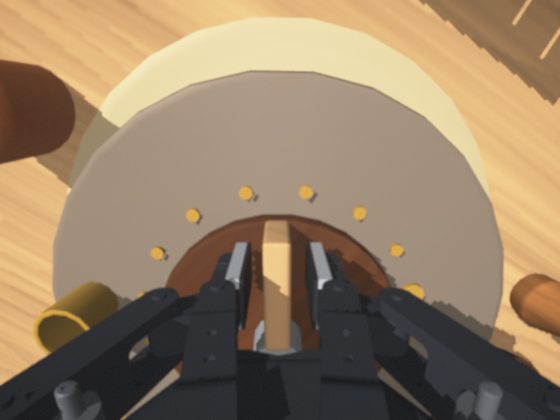

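The fin (277,280) is centred between the open fingers, at about 245 and 315, with nothing touching. I'll turn it clockwise now.

Run:
```python
from h import *
f0=np.load("f0.npy")
a=np.radians(31)
L=[]
while np.degrees(a)>-68:
    # away from the stop go 3 deg per step, near it 1 deg
    a-=np.radians(3 if np.degrees(a)>-44 else 1)
    p,q=pose(a); bot.servo_line(p,q,velocity=.04); f=F(a,f0); L.append((round(np.degrees(a),1),*np.round(f,1)))
    if abs(f[0])>14 or abs(f[1])>20: break
for l in L: print(*l)
bot.dwell(.3);o=get_obs();print(np.round(F(a,f0),1),o["time_s"],o["position"],o["gripper_width"]); np.save("a.npy",a)
snap("wrist","pics/w3.png")
```

```text
28.0 -0.2 0.0 -0.3
25.0 0.1 0.7 -0.8
22.0 0.6 0.3 0.6
19.0 0.6 1.2 1.5
16.0 -0.2 0.1 0.6
13.0 1.2 0.3 0.6
10.0 2.4 -0.9 0.5
7.0 2.6 -0.9 1.2
4.0 0.2 0.1 1.0
1.0 -0.4 -0.1 0.0
-2.0 0.5 0.4 0.7
-5.0 1.3 -0.3 1.2
-8.0 0.4 -0.0 0.2
-11.0 1.6 0.0 0.9
-14.0 1.8 0.2 -0.4
-17.0 1.5 -0.0 0.1
-20.0 0.9 0.6 0.3
-23.0 0.9 -0.3 0.8
-26.0 0.0 -1.0 0.5
-29.0 0.9 0.6 1.3
-32.0 -0.3 -0.3 -0.7
-35.0 2.4 0.3 0.3
-38.0 2.4 -0.5 0.3
-41.0 0.9 0.0 0.7
-44.0 0.9 0.0 -0.3
-45.0 1.4 -1.0 0.2
-46.0 0.0 -0.3 0.1
-47.0 1.6 0.2 2.1
-48.0 1.3 -0.7 0.2
-49.0 0.2 -0.5 0.2
-50.0 -0.1 -1.0 -0.0
-51.0 1.1 -1.0 0.9
-52.0 -0.1 -0.8 0.8
-53.0 0.3 0.4 1.0
-54.0 1.2 -1.5 -0.1
-55.0 6.0 -1.5 -2.5
-56.0 10.1 -3.1 -2.7
-57.0 13.3 -5.9 -2.9
-58.0 15.7 -8.6 -3.4
[17.1 -7.5 -2.8] 15.725 [ 0.60563359 -0.05562694  0.13060526] 0.026375652041245118
```

View pics/w3.png

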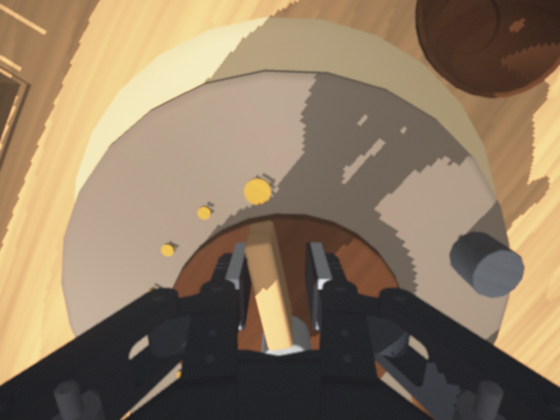

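The stop was met at tool −54.5°. With 8° of gap play that puts the fin at about −47°, pointing at stud 0 (258,191), so it is fully closed. Now I'll turn it counter-clockwise. With the tool centred on +43° the fin is already past ridge 3.5, and the leading finger blocks a fifth click.

Run:
```python
from h import *
f0=np.load("f0.npy");a=float(np.load("a.npy"))
L=[]
while np.degrees(a)<43-1e-6:
    d=np.degrees(a); a=np.radians(min(43,d+(3 if d<32 else 1)))
    p,q=pose(a); bot.servo_line(p,q,velocity=.04 if d<32 else .02); f=F(a,f0); L.append((round(np.degrees(a)),*np.round(f,1)))
    if abs(f[0])>12: print("STOP");break
print(*[l[:2] for l in L])
bot.dwell(.4);o=get_obs();print(np.round(F(a,f0),1),o["time_s"]); np.save("a.npy",a)
snap("wrist","pics/w4.png")
```

```text
(-55, np.float64(6.8)) (-52, np.float64(0.9)) (-49, np.float64(0.2)) (-46, np.float64(0.2)) (-43, np.float64(0.8)) (-40, np.float64(0.9)) (-37, np.float64(-0.6)) (-34, np.float64(-1.5)) (-31, np.float64(-0.3)) (-28, np.float64(0.1)) (-25, np.float64(0.2)) (-22, np.float64(1.5)) (-19, np.float64(0.1)) (-16, np.float64(-0.6)) (-13, np.float64(-0.4)) (-10, np.float64(-0.1)) (-7, np.float64(0.6)) (-4, np.float64(0.6)) (-1, np.float64(0.2)) (2, np.float64(0.2)) (5, np.float64(0.4)) (8, np.float64(-0.8)) (11, np.float64(-0.6)) (14, np.float64(-0.9)) (17, np.float64(1.0)) (20, np.float64(-0.1)) (23, np.float64(0.1)) (26, np.float64(-0.1)) (29, np.float64(1.2)) (32, np.float64(-1.2)) (35, np.float64(-0.8)) (36, np.float64(-1.4)) (37, np.float64(-0.9)) (38, np.float64(-0.1)) (39, np.float64(-0.3)) (40, np.float64(0.2)) (41, np.float64(0.3)) (42, np.float64(0.4)) (43, np.float64(0.1))
[-0.3 -0.1  1. ] 25.925
```

View pics/w4.png

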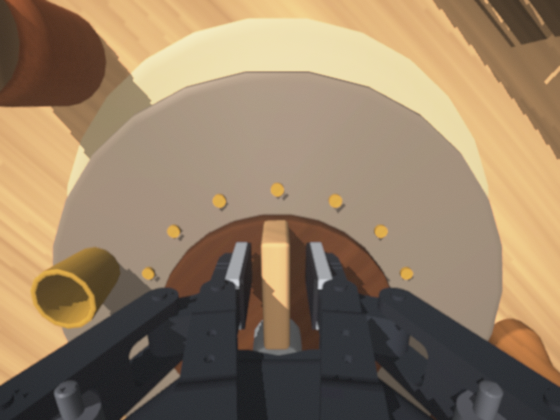

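The fin (276,280) is centred between the fingers, touches neither of them, and lines up with the stud at (277,190). I'll lift clear and measure.

Run:
```python
from h import *
a=float(np.load("a.npy"))
p,q=pose(a,.25); bot.servo_line(p,q,velocity=.06); bot.dwell(.3)
c=snap("wrist","pics/w5.png");t=snap("top","pics/top5.png");snap("side","pics/side5.png")
import pickle;pickle.dump((c,t),open("w5.pkl","wb"))
fr=c["frame"]
cnt=0;yaw=np.radians(-2.1)
g=fr[:,:,::-1].copy()
for k in (0,3,4,5):
    an=yaw-np.pi/4+k*np.pi/8;e=np.array([np.cos(an),np.sin(an)])
    P=[tuple(int(v) for v in proj(c,[[*(C+r*e),.134]])[0].round()) for r in(.014,.068)];print(k,P)
    cv2.line(g,*P,(0,255,0) if k==4 else (255,0,0),1)
cv2.imwrite("pics/w5l.png",g)
o=get_obs();print(o["time_s"],o["position"],o["wrist_force"])
t0=cv2.imread("pics/top0.png");d=cv2.absdiff(t0,cv2.imread("pics/top5.png")).max(2)
```

```text
0 [(294, 261), (359, 261)]
3 [(284, 246), (311, 186)]
4 [(277, 245), (277, 180)]
5 [(270, 246), (243, 186)]
28.575 [0.61305793 0.01828664 0.25000142] [-0.4313327   0.45477568  0.0166153 ]
```

View pics/w5l.png

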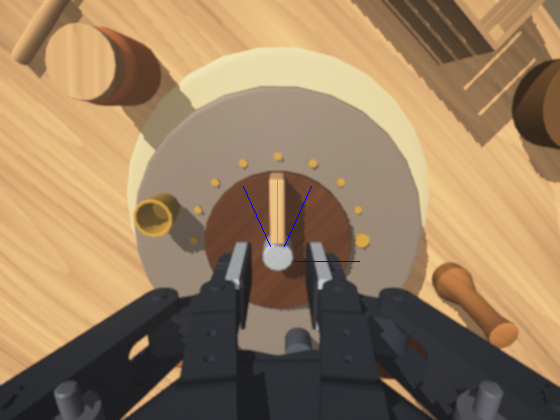

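View pics/side5.png

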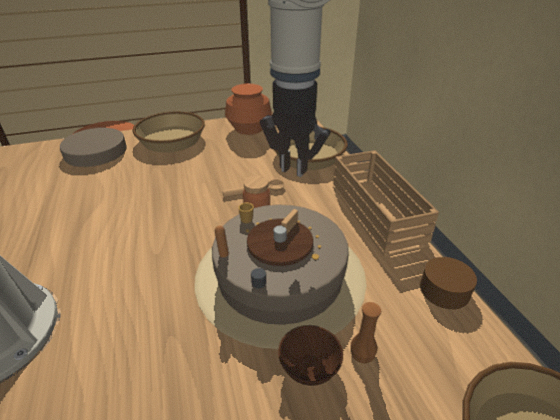

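The fin points at stud 4 (278,157), counted from the wide stud 0 (362,240). In the side view the cup, weight, jar, bowl, scoop and pestle sit at the same pixels as before.

```bash
python3 -c "
from h import *
hand_in(); print(get_obs()['time_s'])"
```

```text
the job is handed in; nothing more can be done
the job is handed in; nothing more can be done
```

The dial is set four clicks open from fully closed, and the job is handed in. It took about 29 s of robot time, against the 67 s limit.

- **Closing:** I straddled the fin with the fingers about 26 mm apart and turned the dial clockwise to its hard stop. The tangential force rose to about 17 N there, with the fin at about −47° in the world frame, in line with the wide stud 0.
- **Opening:** I turned it back a quarter turn, then lifted the fingers straight up. The leading finger was placed to block a fifth click. Just before lifting, the fin was centred between the fingers and the force was close to zero.
- **Last checks:** After lifting, the fin lay on the predicted click 4 line and pointed at stud 4. By eye, the side view before and after shows the cup, weight, jar, bowl, scoop and pestle where they were. I did not measure their positions again.
- **One disagreement:** Both camera views put the dial at about 3.5 clicks at the start, between two marks. I took zero from the hard stop, which agreed with the studs to about half a degree.

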